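# Stand the lint shaver on its charger

## Robot

A 6-joint arm with a two-finger parallel gripper is mounted at the origin on a cart in front of the work surface, level with it; the furniture and walls round the work are solid. World frame = base frame: x ahead of the robot, y to its left, z up, the work surface at z = 0. Lengths are in mm, angles in rad, forces in N, time in s.
With the tool pointing down it reaches from about 350 to 975 mm from the base axis. Payload 7.1 kg.
Tool frame: the origin (TCP) lies between the finger pads; the fingertips stand 19 mm ahead of it and the grasp point (between the pads) is the TCP (ctrl.tcp_to_tips is the distance from the TCP to the fingertips, in mm); z points along the fingers, y is the line along which they close (so a half turn about z gives the same grasp; the last joint's range is limited). The gripper opens to 88 mm and grips with 3 to 60 N. Pads are 20 mm wide; open, the fingers measure 115 mm over their backs; the gripper's body (75 mm by 178 mm) begins 61 mm behind the grasp point.
Start: joints at [-0.019, 0.423, 1.63, -0, 1.089, -0.019], TCP at [624.984, 0.026, 241.675] pointing down, gripper open.
Joint ranges: [-3, 3], [-0.9, 2.11], [0.09, 2.58], [-1.31, 4.45], [0.11, 2.69], [-2.54, 2.54]. Speed limits (rad/s): [2.39, 2.39, 3.01, 3.14, 3.14, 3.14].

## Interface

Orientations are given as a rotation vector (axis times angle).
In Python, from workcell import status, optics, ctrl gives the robot as it stands. The module is installed in compiled form; this text tells all that it offers.
- The arm moves only by the shell command python3 -m inch 'ROWS'. ROWS is JSON, a list that holds one entry, the list of rows, each a list of 7 numbers: the shift along the tool's x, y, z in mm, then the turn, a rotation vector about the tool's x, y, z in rad, then the opening in per cent of the stroke, from 0 (shut) to 100 (fully open). A call has 1 to 20 rows; each row is the pose to reach, as a shift and turn from the pose commanded when the call began, along the tool's axes at that moment; what a row does not reach only later rows make up. A row lasts 1/10 s, in which the tool goes at most 50 mm and 8.59 degrees, less where a joint would pass 70% of its speed; a pose out of reach is approached as far as the arm can. A call with a gripper value outside its range is refused whole. The fingers move at their own pace and stop on an object; the grip force is fixed at half the most. Time passes only in rows, so rows that repeat a pose let the fingers close. It gives the time, the measured TCP pose, the force, the opening and the grip force at its end, in the units of the state.
- status.get_obs(): the state, without advancing time (a new reading comes with each control period).
- optics.get_image(name): name is "scene" or "side" or "wrist"; returns a dict with "frame" (384x512x3 uint8, red, green, blue), "fx", "fy", "cx", "cy" (pixels), "rvec" (rotation vector, rad) and "tvec" (3), from world to camera coordinates, as OpenCV has them; the wrist camera has in their place "hand_eye" (4x4, takes a point from camera to tool coordinates, whose origin is the TCP and whose axes are the flange's). Camera axes: x right, y down, z forward; pixel columns grow to the right and rows downward; lengths in mm; the calibration is good to about 2 mm. The wrist camera is an equidistant fisheye: a pixel r from the principal point sees the ray r / f radians off the axis. A picture is of the moment at which its call begins: read the wrist's pose just before it. There is no depth.
- ctrl.close_job(): hands the job in; it is judged then, once.
The state is a dict: "t": time; "qpos": joint angles; "qvel": joint speeds; "joint_torque": joint torques, N m; "ee_pos": TCP position; "orientation": TCP orientation; "ft_force": force on the tool from outside, world axes, zero at the start; "moment": the same for the moment, N m; "width": finger opening in mm; "grasp_force": force on a finger pad.
Only numpy, scipy, OpenCV 4.12 (cv2) and the standard library are available. Lean on these libraries where they do the work, as an engineer would, in place of code of your own. Each camera call takes 0.05 s, during which the arm holds its last target. There are 200 camera calls.

## Task

Lift the cordless lint shaver out of its slanted rest and stand it upright on the square charger: the charging hole is hidden under the charger's bristles, so sweep the foot pin about over the bristle window in a widening spiral until it drops into the hole, press it fully home, and let go. Leave the pot, jar, peg, brush and stain stick where they are.

Things in the scene. Friction and masses are not known exactly. Their poses are not given: they have to be found in the camera images.
- shaver: cordless lint shaver, 120 mm long, round, 0.11 to 0.23 kg; origin at the tip of its steel foot pin, z along its axis to the head. Pin 14 mm in diameter up to z = 36 mm (tip tapers to 8 mm in the last 4 mm), flat shoulder, blue barrel 36 mm in diameter to z = 96, white head 44 mm in diameter. Starts pin down in the rest, leaning 30 to 35 degrees (2 mm play in the hole)
- shaver_grip (a point): on the shaver's axis in the middle of its grip area on the barrel, 74 mm from the pin's tip
- rest: white slanted rest with grey cheeks, fixed; 125 x 84 mm foot, about 75 mm high, a 50 mm square sleeve with a hole 16 mm in diameter, 39 mm deep; the shaver's shoulder sits on the sleeve. Origin on the worktop under the sleeve's mouth, z up. The hole leans 30 degrees towards the rest's -x: the shaver comes out along (-0.5, 0, 0.87) of its frame
- rest_mouth (a point): middle of the mouth (upper face) of the slanted rest's sleeve, 61 mm above the worktop. Mind the wall shelf on brackets above the back of the worktop: it begins about 0.60 m ahead of the robot's base (world x) and 0.46 m above the worktop
- charger: grey square charger, fixed, 112 x 112 mm, 56 mm high; origin under its centre at worktop height, x and y along its sides, z up. The middle of its top is a 60 mm square window of black bristles. The shaver is fully home when its shoulder rests on the plate under the bristles: pin tip then 14 mm above the worktop
- charger_window (a point): middle of the bristle window, on the hard level plate 50 mm above the worktop that the bristles hide; the bristles give way freely, the plate does not. In the plate is one vertical blind hole, 16 mm in diameter, 40 mm deep, unseen: its centre is up to 7 mm from this point in the charger's x and up to 7 mm in its y, differently each time
- balm_pot: bystander: grey-lidded round pot, 69 mm across, 41 mm high, loose; origin at the centre of its underside
- soda_jar: bystander: small jar with a dark lid, 44 mm across, 105 mm high, loose; origin at the centre of its underside
- peg_green: bystander: green clothes peg, 15 x 72 x 12 mm, lying, loose; origin at the centre of its underside
- collar_brush: bystander: small purple brush, 30 x 85 x 23 mm, bristles down, loose; origin at the centre of its underside
- stain_stick: bystander: white stick with a green cap, 28 mm across, 110 mm tall, upright, loose; origin at the centre of its underside

How it is judged:
By the outcome, as a careful person would: the job done as asked, in the order asked, and still so for the second after the job is handed in, with the robot touching nothing.
It also fails if it takes over 58 s, if anything falls off the work surface, if the arm or the gripper's body presses on something with over 40 N, if the wrist force passes 120 N, or if a joint passes its speed limit or range.

## Working session

There is one attempt and no reset: what is moved stays moved. The work goes in short steps, Python scripts to look and compute and a shell command to move; the robot and the scene stay as the last step left them, time stands still between calls to the robot, and variables do not carry over. Pictures are saved under pics/ and viewed, at most 10 in all, crops included, and the job is handed in when it is done.

```bash
mkdir -p pics; python3 - <<'E'
from workcell import status, optics, ctrl
import cv2,numpy as np
for n in("scene","side","wrist"):
    im=optics.get_image(n); np.save(f"pics/{n}.npy",im,allow_pickle=True)
    cv2.imwrite(f"pics/{n}0.png",im["frame"][...,::-1])
    print(n,{k:np.round(v,4).tolist() for k,v in im.items() if k!="frame"})
o=status.get_obs();print({k:np.round(v,3).tolist() for k,v in o.items()})
a=cv2.imread("pics/scene0.png");b=cv2.imread("pics/side0.png")
E
```

```text
scene {'fx': 429.4503, 'fy': 429.4503, 'cx': 250.9261, 'cy': 195.227, 'rvec': [1.7964, -1.058, 0.6841], 'tvec': [-369.7596, 277.4947, 704.2404]}
side {'fx': 435.0292, 'fy': 435.0292, 'cx': 253.8023, 'cy': 191.7409, 'rvec': [2.1648, -0.5019, 0.2532], 'tvec': [-554.1822, 151.3871, 1226.0511]}
wrist {'fx': 297.3186, 'fy': 297.3186, 'cx': 254.8455, 'cy': 190.522, 'hand_eye': [[0.0012, -0.955, -0.2965, 82.892], [1.0, 0.001, 0.001, 1.1346], [-0.0007, -0.2965, 0.955, -142.1263], [0.0, 0.0, 0.0, 1.0]]}
{'t': 0.15, 'qpos': [-0.019, 0.424, 1.63, 0.0, 1.089, -0.019], 'qvel': [-0.0, -0.003, -0.0, -0.002, 0.001, -0.0], 'joint_torque': [0.001, -54.498, -27.392, 0.065, 0.02, -0.0], 'ee_pos': [624.62, 0.033, 241.105], 'orientation': [-2.221, -2.221, 0.001], 'ft_force': [-0.274, -0.46, 0.384], 'moment': [0.022, 0.038, 0.036], 'grasp_force': 0.0, 'width': 87.733}
```

View pics/scene0.png

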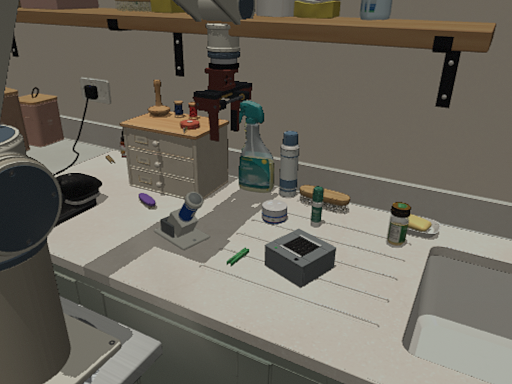

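View pics/side0.png

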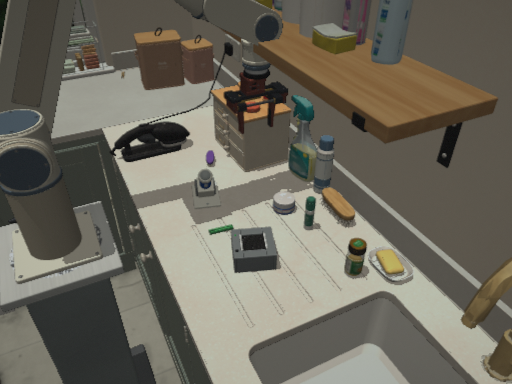

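View pics/wrist0.png

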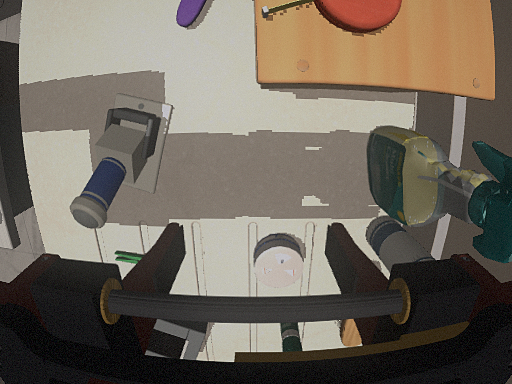

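The wrist view shows the shaver head at about (89,212), the blue barrel at (103,183) and the rest at (140,140). The charger is at (300,250) in scene and (254,245) in side. I'll zoom in on both.

```bash
cat > h.py <<'E'
import numpy as np,cv2
from scipy.spatial.transform import Rotation as Ro
def ray(im,uv,obs=None):
    u,v=uv
    x,y=(u-im["cx"])/im["fx"],(v-im["cy"])/im["fy"]
    if "hand_eye" in im:
        th=np.hypot(x,y); d=np.array([x,y,0])/max(th,1e-9)*np.sin(th); d[2]=np.cos(th)
        R=Ro.from_rotvec(obs["orientation"]).as_matrix(); H=np.array(im["hand_eye"])
        return R@H[:3,3]+np.array(obs["ee_pos"]), R@H[:3,:3]@d
    R=Ro.from_rotvec(np.ravel(im["rvec"])).as_matrix()
    d=np.array([x,y,1.]); d/=np.linalg.norm(d)
    return -R.T@np.ravel(im["tvec"]), R.T@d
def plane(r,z): o,d=r; return o+d*(z-o[2])/d[2]
def tri(rs):
    A=np.zeros((3,3));b=np.zeros(3)
    for o,d in rs:
        P=np.eye(3)-np.outer(d,d);A+=P;b+=P@o
    p=np.linalg.solve(A,b)
    return p,[float(np.linalg.norm(np.cross(p-o,d))) for o,d in rs]
E
python3 - <<'E'
import cv2,numpy as np
L=lambda n:np.load(f"pics/{n}.npy",allow_pickle=True).item()["frame"][...,::-1]
def c(n,x,y,w,h,s): return cv2.resize(L(n)[y:y+h,x:x+w],None,fx=s,fy=s,interpolation=cv2.INTER_CUBIC)
# each tile 400x300
a=c("scene",150,180,80,60,5);b=c("side",180,155,80,60,5)
d=c("scene",260,225,80,60,5);e=c("side",220,220,80,60,5)
cv2.imwrite("pics/z1.png",np.vstack([np.hstack([a,b]),np.hstack([d,e])]))
cv2.imwrite("pics/z2.png",c("wrist",60,80,133,100*3//2,4))
E
```

```text
(no output)
```

View pics/z1.png

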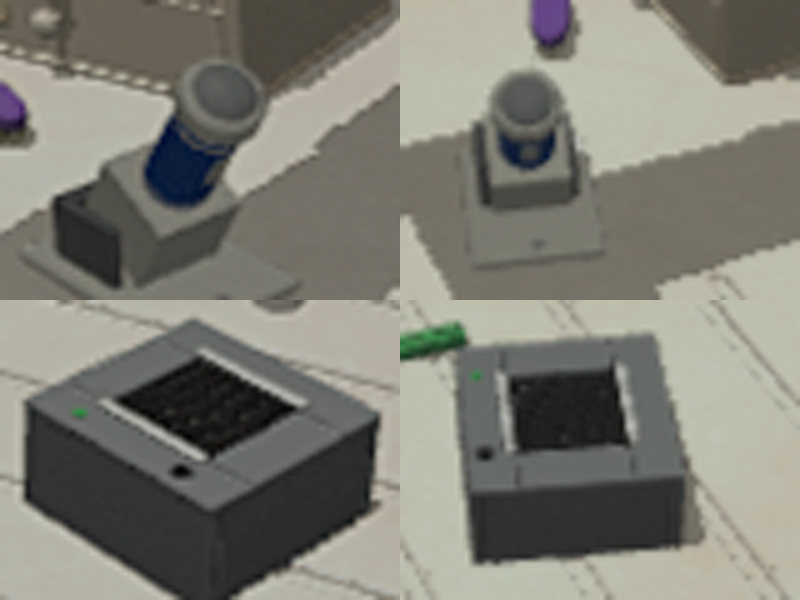

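View pics/z2.png

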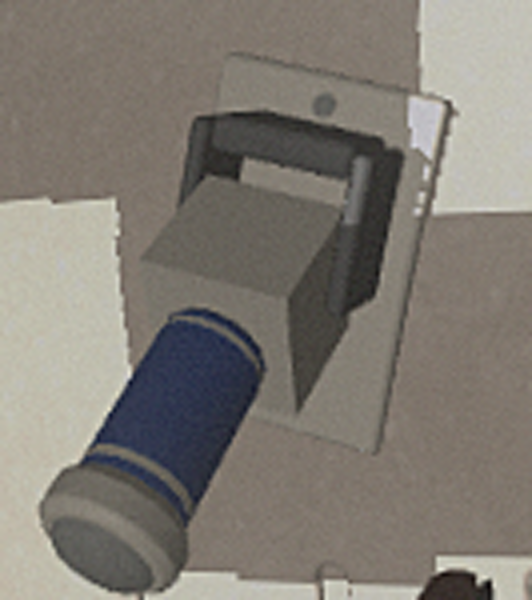

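```bash
python3 - <<'E'
from h import *
from workcell import status
o=status.get_obs()
I={n:np.load(f"pics/{n}.npy",allow_pickle=True).item() for n in("scene","side","wrist")}
S=lambda x,y:ray(I["scene"],(150+x/5,180+y/5)); D=lambda x,y:ray(I["side"],(180+(x-400)/5,155+y/5))
W=lambda x,y:ray(I["wrist"],(60+x/4,80+y/4),o)
p=np.round
t=tri([S(226,95),D(528,100),W(108,553)]);print("top",p(t[0],1),p(t[1],1))
m=tri([S(182,182),W(218,346)]);print("mouth",p(m[0],1),p(m[1],1))
a=t[0]-m[0];print(np.linalg.norm(a),p(a/np.linalg.norm(a),3),"az",np.degrees(np.arctan2(a[1],a[0])))
for z in(4,8):
  q=[plane(W(*c),z)[:2] for c in((228,52),(455,105),(378,453))];print(z,p(q,1),np.linalg.norm(q[1]-q[0]),np.linalg.norm(q[2]-q[1]),np.degrees(np.arctan2(*(q[2]-q[1])[::-1])))
C=lambda x,y:ray(I["scene"],(260+x/5,225+(y-300)/5)); E=lambda x,y:ray(I["side"],(220+(x-400)/5,220+(y-300)/5))
for nm,f,P,Wn in(("sc",C,[(197,320),(27,402),(213,510),(378,413)],[(117,403),(207,352),(305,405),(210,460)]),("si",E,[(653,335),(457,345),(470,492),(688,475)],[(507,372),(617,365),(632,447),(512,453)])):
  q=np.array([plane(f(*c),56)[:2] for c in P]);w=np.array([plane(f(*c),56)[:2] for c in Wn])
  print(nm,p(q,1).tolist(),p(q.mean(0),1),[p(np.linalg.norm(q[i]-q[i-1]),1) for i in range(4)],"edges deg",[p(np.degrees(np.arctan2(*(q[i]-q[i-1])[::-1])),1) for i in range(4)])
  print(p(w.mean(0),1),[p(np.linalg.norm(w[i]-w[i-1]),1) for i in range(4)])
E
```

```text
top [445.3 -29.2 122.4] [1.4 2.2 1. ]
mouth [458.   10.7  59. ] [2.1 2.1]
75.89998881255843 [-0.167 -0.525  0.835] az -107.60914830606932
4 [[440.1 102.4]
 [521.2  78.8]
 [486.1 -39. ]] 84.47117532813328 122.92276206514548 -106.57977612162358
8 [[442.  102.2]
 [522.3  78.9]
 [487.6 -37.7]] 83.58020478332955 121.62621848255023 -106.57977612162358
sc [[544.2, -253.3], [440.6, -216.5], [405.1, -318.5], [508.4, -353.3]] [ 474.6 -285.4] [np.float64(106.2), np.float64(109.9), np.float64(108.0), np.float64(109.0)] edges deg [np.float64(70.3), np.float64(160.4), np.float64(-109.2), np.float64(-18.6)]
[ 478.9 -286.6] [np.float64(56.7), np.float64(62.5), np.float64(58.5), np.float64(63.8)]
si [[546.1, -250.7], [445.2, -210.6], [405.7, -316.6], [511.3, -354.8]] [ 477.1 -283.2] [np.float64(109.7), np.float64(108.6), np.float64(113.1), np.float64(112.3)] edges deg [np.float64(71.5), np.float64(158.3), np.float64(-110.4), np.float64(-19.9)]
[ 477.3 -282.8] [np.float64(62.4), np.float64(60.1), np.float64(63.9), np.float64(62.6)]
```

The measurements agree with each other:
- **Rest mouth:** about (458, 10.5, 61), with the shaver leaning about 32.5° towards azimuth −107°.
- **Charger:** centre about (477, −285), sides at 70.5° and −19.5°.

Next I work out the pregrasp.

```bash
cat >> h.py <<'E'
from workcell import status,optics
def down(az,el):  # tool pointing to azimuth az, el below horizontal, y horizontal
    az,el=np.radians([az,el]); z=np.array([np.cos(az)*np.cos(el),np.sin(az)*np.cos(el),-np.sin(el)])
    y=np.array([-np.sin(az),np.cos(az),0]); return np.c_[np.cross(y,z),y,z]
def delta(p,R):
    o=status.get_obs();R0=Ro.from_rotvec(o["orientation"]).as_matrix()
    print("shift",np.round(R0.T@(np.array(p)-o["ee_pos"]),1),"turn",np.round(Ro.from_matrix(R0.T@R).as_rotvec(),4))
E
python3 - <<'E'
from h import *
t=np.radians(32.5);az=np.radians(-107)
a=np.array([np.cos(az)*np.sin(t),np.sin(az)*np.sin(t),np.cos(t)])
g=np.array([458,10.5,61])+36*a;R=down(-107,63);print(g,R[:,2])
delta(g-90*R[:,2],R)
E
```

```text
[452.34471671  -7.99759815  91.36209205] [-0.13273398 -0.43415327 -0.89100652]
shift [  31.  -160.2   69.7] turn [ 0.0688 -0.4676  0.2915]
```

```bash
python3 -m inch '[[[31,-160,70,0.069,-0.468,0.29,100],[31,-160,70,0.069,-0.468,0.29,100],[31,-160,70,0.069,-0.468,0.29,100],[31,-160,70,0.069,-0.468,0.29,100],[31,-160,70,0.069,-0.468,0.29,100],[31,-160,70,0.069,-0.468,0.29,100],[31,-160,70,0.069,-0.468,0.29,100]]]'
python3 - <<'E'
from h import *
o=status.get_obs();print(np.round(o["qpos"],3))
im=optics.get_image("wrist");np.save("pics/w1.npy",{**im,"o":o},allow_pickle=True)
s=optics.get_image("scene")
cv2.imwrite("pics/w1.png",np.hstack([im["frame"][:,:,::-1],s["frame"][90:,90:378,::-1][:384].repeat(1,0) if 0 else cv2.resize(s["frame"][120:300,80:215,::-1],(288,384))]))
E
```

```text
t: 0.85
ee_pos: [466.5, 31.0, 172.2]
orientation: [2.259, 1.674, -0.538]
ft_force: [0.5, -0.7, 1.0]
width: 87.5
grasp_force: 0.0
[ 0.279  0.428  1.913 -0.439  1.109  0.834]
```

View pics/w1.png

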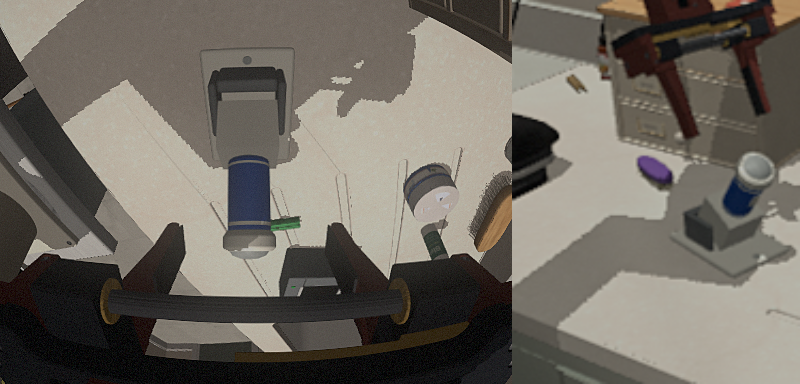

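The shaver stands upright in the wrist view at column ~249, with the barrel at rows 158–232 and the finger midpoint at ~255. I'll get its exact offset and fit a simple arm model to check wrist range for the upright pose.

```bash
cat > k.py <<'E'
from h import *
from scipy.optimize import least_squares
def fk(q,P):
    H,L1,L2,D=P[:4]
    E=lambda s,a:Ro.from_euler(s,a).as_matrix()
    Ru=E('z',q[0])@E('y',q[1]); Rf=E('z',q[0])@E('y',q[1]+q[2])
    R=Rf@E('z',q[3])@E('y',q[4])@E('z',q[5])@E('z',P[4])
    return np.array([0,0,H])+Ru@[0,0,L1]+Rf@[0,0,L2]+D*R[:,2],R
E
python3 - <<'E'
from k import *
d=np.load("pics/w1.npy",allow_pickle=True).item();o=d["o"]
q0=[-.019,.424,1.63,0,1.089,-.019];p0=[624.62,.03,241.1];R0=Ro.from_rotvec([-2.221,-2.221,.001]).as_matrix()
R1=Ro.from_rotvec(o["orientation"]).as_matrix()
def res(P):
    r=[]
    for q,p,R in((q0,p0,R0),(o["qpos"],o["ee_pos"],R1)):
        a,B=fk(q,P);r+=list(a-p)+list(300*(B-R).ravel())
    return np.r_[r,(np.array(P[:4])-[350,450,450,250])*1e-3]
s=min((least_squares(res,[350,450,450,250,c]) for c in(0,1.57,3.14,-1.57)),key=lambda s:s.cost)
print(s.x,np.abs(s.fun).max());np.save("P.npy",s.x)
lo=np.array([-3,-.9,.09,-1.31,.11,-2.54]);hi=np.array([3,2.11,2.58,4.45,2.69,2.54])
for az in(-107,-90,-75,-60,-45,-31):
  for el in (30,36):
   R=down(az,el)
   for z in(88,):
    best=least_squares(lambda q:np.r_[fk(q,s.x)[0]-[477,-285,z],300*(fk(q,s.x)[1]-R).ravel()],np.clip(o["qpos"],lo+.01,hi-.01),bounds=(lo,hi))
    print(az,el,np.round(best.x,2),round(best.cost,2))
hsv=cv2.cvtColor(d["frame"],cv2.COLOR_RGB2HSV);m=cv2.inRange(hsv,(105,90,30),(130,255,255));m[:,:200]=0;m[:,300:]=0
ys,xs=np.nonzero(m);print(xs.min(),xs.max(),ys.min(),ys.max())
for v in(175,195,215):
    u=xs[ys==v].astype(float);c=(u.min()+u.max())/2
    oo,dd=ray(d,(c,v),o);oo=R1.T@(oo-o["ee_pos"]);dd=R1.T@dd
    print(v,c,np.round(oo+dd*(90-oo[2])/dd[2],1))
E
```

```text
[351.5935247  443.93463404 488.56580129 280.78453402   1.57079634] 11.711906237848938
-107 30 [-0.1   0.81  1.84 -1.14  1.2   1.05] 0.0
-107 36 [-0.12  0.75  1.87 -1.09  1.12  0.99] 0.0
-90 30 [-0.06  0.72  1.98 -1.31  1.08  1.03] 544.18
-90 36 [-0.11  0.67  2.01 -1.31  0.97  0.98] 138.89
-75 30 [-0.04  0.61  2.03 -1.31  0.98  0.85] 5271.01
-75 36 [-0.11  0.57  2.06 -1.31  0.86  0.78] 3190.71
-60 30 [-0.11  0.44  2.1  -1.31  0.77  0.55] 12955.62
-60 36 [-0.19  0.42  2.12 -1.31  0.65  0.47] 8439.76
-45 30 [-0.39  0.23  2.21 -1.31  0.28  0.05] 18080.91
-45 36 [-0.41  0.27  2.21 -1.31  0.25  0.04] 11815.51
-31 30 [-0.46  0.2   2.25 -1.31  0.11 -0.19] 18490.79
-31 36 [-0.46  0.24  2.23 -1.31  0.11 -0.19] 12315.33
229 269 156 228
175 248.5 [24.4 -4.  90. ]
195 252.0 [ 7.4 -1.2 90. ]
215 251.5 [-10.3  -1.7  90. ]
```

```bash
python3 -m inch '[[[0,-2,30,0,0,0,100],[0,-2,60,0,0,0,100],[0,-2,80,0,0,0,100],[0,-2,90,0,0,0,100],[0,-2,90,0,0,0,100],[0,-2,90,0,0,0,100],[0,-2,90,0,0,0,0],[0,-2,90,0,0,0,0],[0,-2,90,0,0,0,0],[0,-2,90,0,0,0,0],[0,-2,90,0,0,0,0],[0,-2,90,0,0,0,0],[0,-2,90,0,0,0,0],[0,-2,90,0,0,0,0]]]'
python3 - <<'E'
from h import *
o=status.get_obs();R=Ro.from_rotvec(o["orientation"]).as_matrix();print(np.round(R[:,2],3),o["width"])
t=np.radians(30);az=np.radians(-107);a=np.array([np.cos(az)*np.sin(t),np.sin(az)*np.sin(t),np.cos(t)])
print("out 60 along axis:",np.round(R.T@a*60,1))
E
```

```text
t: 2.35
ee_pos: [450.9, -7.5, 91.5]
orientation: [2.258, 1.673, -0.543]
ft_force: [-1.7, 1.5, 0.7]
width: 35.3
grasp_force: 29.7
[-0.132 -0.435 -0.891] 35.34507815896292
out 60 along axis: [-50.3  -0.  -32.7]
```

Gripped, with width 35.3 mm and 30 N. Now I pull it out along the hole axis.

```bash
python3 -m inch '[[[-4,0,-2.6,0,0,0,0],[-8.4,0,-5.5,0,0,0,0],[-16.8,0,-11,0,0,0,0],[-25.2,0,-16.4,0,0,0,0],[-33.5,0,-21.8,0,0,0,0],[-42,0,-27.3,0,0,0,0],[-50,0,-32.7,0,0,0,0],[-67,0,-43.6,0,0,0,0],[-84,0,-55,0,0,0,0],[-84,0,-55,0,0,0,0]]]'
python3 - <<'E'
from h import *
o=status.get_obs();print(o["moment"],o["width"])
delta([477,-285,160],down(-107,30))
print(np.round(o["ee_pos"],1))
E
```

```text
t: 3.35
ee_pos: [437.2, -56.0, 180.6]
orientation: [2.259, 1.67, -0.538]
ft_force: [0.2, 1.0, -2.0]
width: 35.3
grasp_force: 29.7
[ 0.32214968 -0.06382942 -0.01257523] 35.27576142026097
shift [-175.4  104.9  112.7] turn [ 0.003  -0.5769 -0.0025]
[437.2 -56.  180.6]
```

```bash
python3 -m inch '[[[-35,21,23,0,-0.115,0,0],[-70,42,45,0,-0.23,0,0],[-105,63,68,0,-0.345,0,0],[-140,84,90,0,-0.46,0,0],[-175.4,105,112.7,0.003,-0.577,-0.0025,0],[-175.4,105,112.7,0.003,-0.577,-0.0025,0],[-175.4,105,112.7,0.003,-0.577,-0.0025,0],[-175.4,105,112.7,0.003,-0.577,-0.0025,0]]]'
python3 - <<'E'
from h import *
o=status.get_obs();print(np.round(o["qpos"],3))
R={}
for n in("scene","side","wrist"):
    im=optics.get_image(n);R[n]={**im,"o":o};cv2.imwrite(f"pics/{n}2.png",im["frame"][...,::-1])
np.save("pics/s2.npy",R,allow_pickle=True)
a=cv2.resize(R["scene"]["frame"][180:300,240:340,::-1],(400,480),interpolation=cv2.INTER_CUBIC)
b=cv2.resize(R["side"]["frame"][165:285,205:305,::-1],(400,480),interpolation=cv2.INTER_CUBIC)
cv2.imwrite("pics/z3.png",np.hstack([a,b]))
E
```

```text
t: 4.15
ee_pos: [476.7, -283.5, 157.8]
orientation: [1.849, 1.373, -1.07]
ft_force: [-0.1, 1.2, -2.5]
width: 35.7
grasp_force: 29.7
[-0.099  0.676  1.889 -1.116  1.239  0.965]
```

View pics/z3.png

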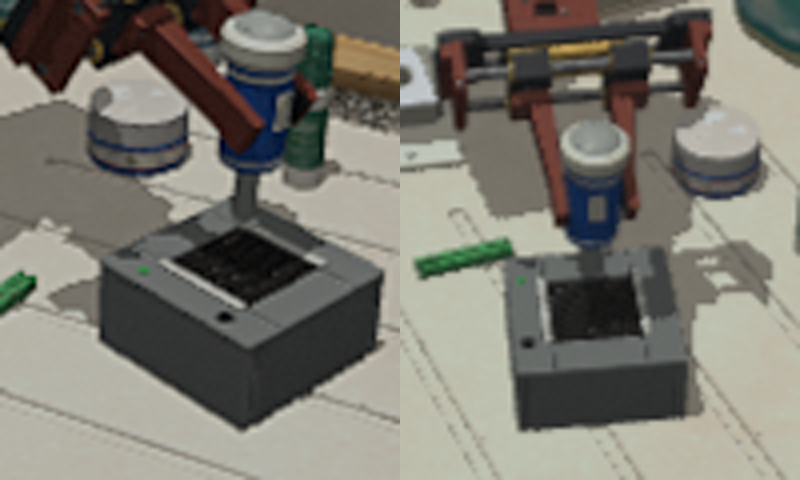

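```bash
cat > ax.py <<'E'
from h import *
import sys
d=np.load("pics/s2.npy",allow_pickle=True).item();o=d["wrist"]["o"]
out={}
for n,(x0,x1,y0,y1) in {"scene":(290,320,185,226),"side":(240,265,200,230)}.items():
    f=d[n]["frame"];hsv=cv2.cvtColor(f,cv2.COLOR_RGB2HSV)
    m=cv2.inRange(hsv,(100,110,25),(130,255,255));m2=np.zeros_like(m);m2[y0:y1,x0:x1]=m[y0:y1,x0:x1]
    ys,xs=np.nonzero(m2);print(n,xs.min(),xs.max(),ys.min(),ys.max(),len(xs))
    for v in range(ys.min(),ys.max()+1,2):
        u=xs[ys==v]
        if len(u): print(v,u.min(),u.max(),len(u),end=" | ")
    print()
S=lambda x,y:ray(d["scene"],(240+x/4,180+y/4)); D=lambda x,y:ray(d["side"],(205+(x-400)/4,165+y/4))
t=tri([S(264,35),D(597,140)]);b=tri([S(244,213),D(592,270)])
print(np.round(t[0],1),t[1],np.round(b[0],1),b[1])
# image line of a true vertical through TCP, for comparison
for n in("scene","side"):
    im=d[n];q=cv2.projectPoints(np.array([o["ee_pos"]+np.array([0,0,h]) for h in(48,24,0,-36,-72)]),np.ravel(im["rvec"]),np.ravel(im["tvec"]),np.array([[im["fx"],0,im["cx"]],[0,im["fy"],im["cy"]],[0,0,1]]),None)[0][:,0]
    print(n,np.round(q,1).tolist())
E
python3 ax.py
```

```text
scene 295 313 196 223 192
196 297 298 2 | 198 302 311 10 | 200 298 313 5 | 202 299 311 13 | 204 301 308 8 | 206 303 308 6 | 208 305 308 4 | 210 306 307 2 | 212 306 311 3 | 214 304 311 8 | 216 295 310 11 | 218 295 310 16 | 220 302 306 5 | 222 299 307 9 | 
side 247 260 210 226 134
210 247 259 2 | 212 247 260 14 | 214 247 260 9 | 216 248 259 7 | 218 248 259 7 | 220 247 258 8 | 222 247 258 12 | 224 249 256 8 | 226 254 254 1 | 
[ 478.7 -285.1  194.8] [2.029342334246207, 2.029342334246311] [ 476.  -283.1   88.7] [0.5808347715028741, 0.5808347715029742]
scene [[304.8, 183.2], [304.0, 193.8], [303.3, 204.2], [302.2, 219.4], [301.1, 234.1]]
side [[253.3, 197.2], [253.3, 204.8], [253.3, 212.3], [253.3, 223.1], [253.3, 233.6]]
```

The shaver hangs over the window and is vertical to about 1°, with the tip near (476, −283, 87). Now I lower it to the plate.

```bash
python3 - <<'E'
from h import *
o=status.get_obs();R=Ro.from_rotvec(o["orientation"]).as_matrix();print(np.round(o["ee_pos"],1),np.round(R.T,3).tolist(),np.round(o["ft_force"],2))
E
python3 -m inch '[[[8.7,0.2,5.3,0,0,0,0],[17.3,0.4,10.5,0,0,0,0],[25.5,0.6,15.8,0,0,0,0],[25.5,0.6,15.8,0,0,0,0],[26.8,0.6,16.6,0,0,0,0],[28.1,0.6,17.3,0,0,0,0],[28.1,0.6,17.3,0,0,0,0],[28.1,0.6,17.3,0,0,0,0]]]'
```

```text
[ 477.1 -283.4  158.7] [[0.144, 0.479, -0.866], [0.957, -0.29, -0.002], [-0.252, -0.829, -0.5]] [ 0.43 -0.21 -2.5 ]
t: 5.1
ee_pos: [477.0, -285.4, 125.1]
orientation: [1.848, 1.372, -1.071]
ft_force: [-0.3, -0.4, -2.1]
width: 35.5
grasp_force: 29.7
```

```bash
python3 -m inch '[[[0.9,0,0.5,0,0,0,0],[1.7,0,1,0,0,0,0],[1.7,0,1,0,0,0,0],[1.7,0,1,0,0,0,0]]]';python3 -m inch '[[[0.9,0,0.5,0,0,0,0],[1.7,0,1,0,0,0,0],[1.7,0,1,0,0,0,0],[1.7,0,1,0,0,0,0]]]'
```

```text
t: 5.5
ee_pos: [476.9, -285.3, 123.0]
orientation: [1.848, 1.372, -1.071]
ft_force: [0.3, -0.5, -2.4]
width: 35.1
grasp_force: 29.7
t: 5.9
ee_pos: [476.9, -285.3, 121.0]
orientation: [1.848, 1.372, -1.072]
ft_force: [-0.7, 0.3, -2.9]
width: 35.6
grasp_force: 29.7
```

```bash
python3 -m inch '[[[0.9,0,0.5,0,0,0,0],[1.7,0,1,0,0,0,0],[1.7,0,1,0,0,0,0],[1.7,0,1,0,0,0,0]]]';python3 -m inch '[[[0.9,0,0.5,0,0,0,0],[0.9,0,0.5,0,0,0,0],[0.9,0,0.5,0,0,0,0]]]'
```

```text
t: 6.3
ee_pos: [476.9, -285.4, 119.0]
orientation: [1.848, 1.372, -1.072]
ft_force: [-0.5, 0.0, -2.6]
width: 35.2
grasp_force: 29.7
t: 6.6
ee_pos: [476.8, -285.3, 117.9]
orientation: [1.848, 1.372, -1.072]
ft_force: [-0.7, 1.7, -2.7]
width: 35.3
grasp_force: 29.7
```

```bash
for i in 1 2 3; do python3 -m inch '[[[0.9,0,0.5,0,0,0,0],[0.9,0,0.5,0,0,0,0],[0.9,0,0.5,0,0,0,0]]]' | grep -E 'ee_pos|ft'; done
```

```text
ee_pos: [476.8, -285.3, 116.9]
ft_force: [0.5, -0.4, -1.9]
ee_pos: [476.8, -285.3, 115.9]
ft_force: [-1.1, 1.3, -1.8]
ee_pos: [476.9, -285.2, 114.9]
ft_force: [-0.7, 0.6, -2.4]
```

```bash
for i in 1 2; do python3 -m inch '[[[0.9,0,0.5,0,0,0,0],[1.7,0,1,0,0,0,0],[1.7,0,1,0,0,0,0],[1.7,0,1,0,0,0,0]]]' | grep -E 'ee_pos|ft'; done
python3 - <<'E'
from workcell import optics
import cv2,numpy as np
a=cv2.resize(optics.get_image("scene")["frame"][180:300,240:340,::-1],(400,480),interpolation=cv2.INTER_CUBIC)
b=cv2.resize(optics.get_image("side")["frame"][165:285,205:305,::-1],(400,480),interpolation=cv2.INTER_CUBIC)
cv2.imwrite("pics/z4.png",np.hstack([a,b]))
E
```

```text
ee_pos: [476.8, -285.3, 112.8]
ft_force: [-0.2, 1.0, -2.6]
ee_pos: [476.8, -285.3, 110.9]
ft_force: [-1.9, 1.7, -1.6]
```

View pics/z4.png

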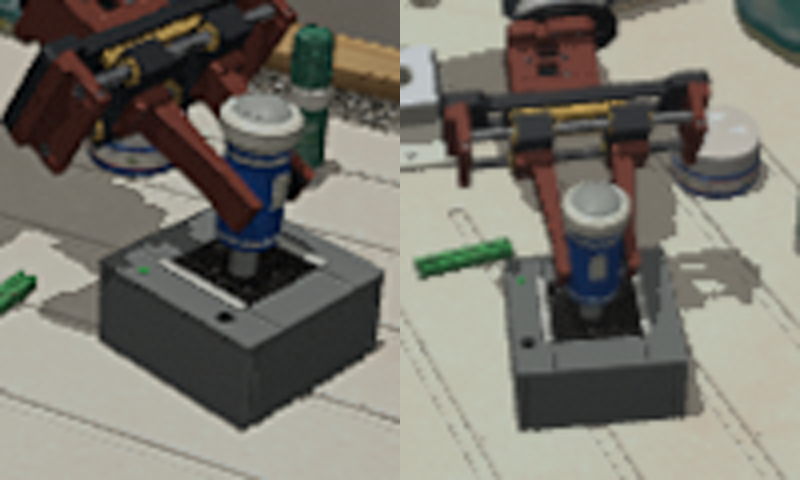

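The pin stands in the bristles at (243,275) in scene and (592,318) in side, with no plate reaction. The tip is about 11 mm below the plate level, so it dropped into the hole without needing the search. I'll keep pressing home and watch the forces.

```bash
for i in 1 2 3 4; do python3 -m inch '[[[0.9,0,0.5,0,0,0,0],[1.7,0,1,0,0,0,0],[2.6,0,1.5,0,0,0,0],[3.5,0,2,0,0,0,0],[3.5,0,2,0,0,0,0]]]' | grep -E 'ee_pos|ft'; done
```

```text
ee_pos: [476.7, -285.3, 106.7]
ft_force: [-2.2, 0.6, -1.7]
ee_pos: [476.7, -285.2, 102.7]
ft_force: [-2.5, 1.9, -1.7]
ee_pos: [476.6, -285.2, 98.7]
ft_force: [-2.8, 2.7, -1.0]
ee_pos: [476.5, -285.2, 94.7]
ft_force: [-3.8, 3.6, 0.8]
```

```bash
for i in 1 2 3; do python3 -m inch '[[[1,-0.2,0.3,0,0,0,0],[1.8,-0.3,0.9,0,0,0,0],[1.8,-0.3,0.9,0,0,0,0],[1.8,-0.3,0.9,0,0,0,0]]]' | grep -E 'ee_pos|ft'; done
```

```text
ee_pos: [476.5, -285.0, 92.7]
ft_force: [-4.7, 2.4, -0.6]
ee_pos: [476.4, -284.8, 90.7]
ft_force: [-4.3, 2.7, -0.3]
ee_pos: [476.3, -284.6, 88.7]
ft_force: [-2.7, 2.4, -2.6]
```

```bash
for i in 1 2 3 4; do python3 -m inch '[[[0.9,0,0.5,0,0,0,0],[0.9,-0.1,0.5,0,0,0,0],[0.9,-0.1,0.5,0,0,0,0]]]' | grep -E 'ee_pos|ft'; done
```

```text
ee_pos: [476.1, -284.6, 87.7]
ft_force: [-2.4, 1.7, -1.4]
ee_pos: [476.1, -284.6, 86.8]
ft_force: [-2.1, 3.3, -0.8]
ee_pos: [476.1, -284.6, 86.7]
ft_force: [-2.5, 4.3, 5.8]
ee_pos: [475.8, -284.6, 86.4]
ft_force: [-3.1, 6.7, 11.3]
```

The shoulder touched at TCP z 86.6, which puts the tip at about 14 mm, so it is home. I'll press a touch more, ease off, release and back away.

```bash
python3 -m inch '[[[0.9,0,0.5,0,0,0,0],[0.9,0,0.5,0,0,0,0],[0.9,0,0.5,0,0,0,0]]]' | grep -E 'ee_pos|ft'
python3 -m inch '[[[-1.7,0,-1,0,0,0,0],[-1.7,0,-1,0,0,0,0],[-1.7,0,-1,0,0,0,100],[-1.7,0,-1,0,0,0,100],[-1.7,0,-1,0,0,0,100],[-1.7,0,-1,0,0,0,100],[-1.7,0,-1,0,0,0,100],[-1.7,0,-1,0,0,0,100],[-1.7,0,-1,0,0,0,100],[-1.7,0,-1,0,0,0,100]]]'
```

```text
ee_pos: [475.6, -284.6, 86.1]
ft_force: [-4.6, 10.3, 17.3]
t: 14.1
ee_pos: [475.7, -284.4, 85.6]
orientation: [1.848, 1.372, -1.071]
ft_force: [0.4, -0.2, -1.1]
width: 87.6
grasp_force: 0.0
```

```bash
python3 -m inch '[[[-1.7,0,-10,0,0,0,100],[-1.7,0,-30,0,0,0,100],[-1.7,0,-60,0,0,0,100],[-1.7,0,-90,0,0,0,100],[-10,0,-120,0,0,0,100],[-40,0,-130,0,0,0,100],[-40,0,-130,0,0,0,100],[-40,0,-130,0,0,0,100]]]'
python3 - <<'E'
from workcell import optics
import cv2,numpy as np
a=cv2.resize(optics.get_image("scene")["frame"][170:270,130:350,::-1],(800,364),interpolation=cv2.INTER_CUBIC)
b=cv2.resize(optics.get_image("side")["frame"][165:285,145:345,::-1],(393,236),interpolation=cv2.INTER_CUBIC)
c=np.zeros((236,800,3),np.uint8);c[:,:393]=b
cv2.imwrite("pics/z5.png",np.vstack([a,c]))
E
```

```text
t: 14.9
ee_pos: [503.2, -195.4, 185.8]
orientation: [1.849, 1.371, -1.069]
ft_force: [-0.7, -1.6, -0.7]
width: 87.6
grasp_force: 0.0
```

View pics/z5.png

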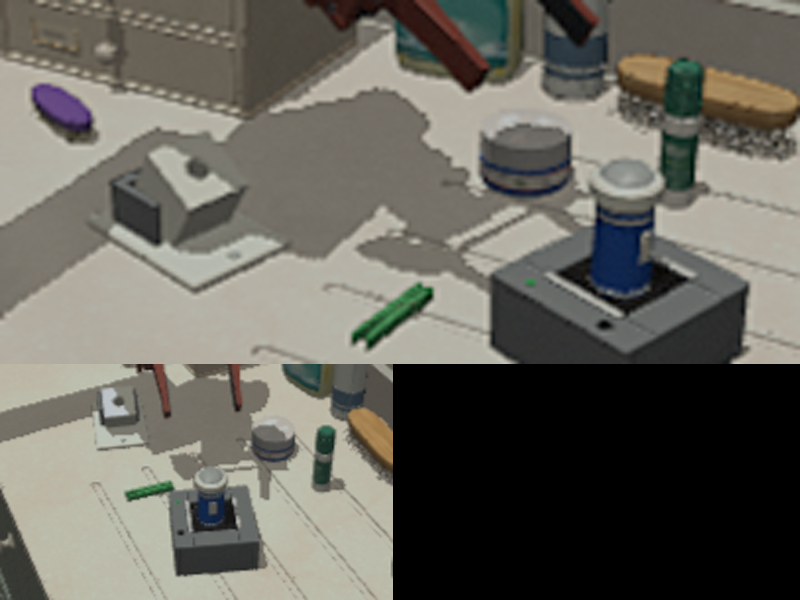

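The shaver stands upright with its barrel in the bristles (scene tile (625,285)). The bystanders haven't moved and the robot is clear, so I'm handing in the job.

```bash
python3 -c "
from workcell import ctrl
print(ctrl.close_job())"
```

```text
the job is handed in; nothing more can be done
None
```

The shaver stands upright and fully home in the charger, released, with the bystanders untouched, and the job was handed in at about 15 s; the pin dropped into the hole on the first descent, so I made no spiral sweep.

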